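# Hang the hook-on tray behind the lip of the counter rail

## Robot

A 6-joint arm with a two-finger parallel gripper is mounted at the origin on a cart in front of the work surface, level with it; the furniture and walls round the work are solid. World frame = base frame: x ahead of the robot, y to its left, z up, the work surface at z = 0. Lengths are in m, angles in degrees, forces in N, time in s.
With the tool pointing down it reaches from about 0.3 to 0.75 m from the base axis. Payload 8.5 kg.
Tool frame: the origin (TCP) lies at the very end of the fingers, on their centre line; the grasp point (between the pads) lies 19 mm behind it; z points along the fingers, y is the direction in which the jaws open and shut (so a half turn about z gives the same grasp; the last joint's range is limited). The gripper opens to 85 mm and grips with 20 to 120 N. Pads are 22 mm wide; open, the fingers measure 114 mm over their backs; the gripper's body (76 mm by 85 mm) begins 54 mm behind the grasp point. The pads swing forward as they close: fully open they stand 13 mm farther back than shut.
Start: joints at [-88.711, 21.807, 74.336, -0, 83.858, -12.336], TCP at [0.13, -0.535, 0.231] pointing down, gripper open.
Joint ranges: [-178.18, 178.18], [-50.72, 133.34], [12.68, 142.11], [-81.47, 261.47], [9.98, 163.14], [-165.26, 165.26]. Speed limits (degrees/s): [136.94, 136.94, 180, 180, 180, 180].

## Interface

Orientations are given as a 3x3 rotation matrix whose columns are the frame's x, y, z axes.
In Python, from rig import status, vision, env gives the robot as it stands.
- The arm moves only by the tool send_rows, never from a script. Its argument "targets" is a list of rows, each a list of 7 numbers: the shift along the tool's x, y, z in units of 50 mm (1.0 is 50 mm), then the turn, a rotation vector about the tool's x, y, z in units of 8 degrees (1.0 is 8 degrees), then the finger opening in mm, from 0 to 85.4. A call has 1 to 5 rows; each row is the pose to reach, as a shift and turn from the pose commanded when the call began, along the tool's axes at that moment; what a row does not reach only later rows make up. A row lasts 1/8 s, in which the tool goes at most 62.5 mm and 10.7 degrees, less where a joint would pass 70% of its speed; a pose out of reach is approached as far as the arm can. A call with a gripper value outside its range is refused whole. The fingers move at their own pace and stop on an object; "grip_force" is the grip in N (left out, the last holds). Time passes only in rows, so rows that repeat a pose let the fingers close. It gives the time, the measured TCP pose, the force and the opening at its end, in the units of the state.
- status.observe(): the state, without advancing time (a new reading comes with each control period).
- vision.get_image(name): name is "scene" or "top" or "wrist"; returns (picture, depth): 384x512x3 uint8, red, green, blue; 384x512 float32, m along the optical axis (not along the pixel's ray), 0 where there is no reading.
- vision.camera_model(name): a dict with "camera_matrix" (3x3 intrinsics, pixels), "dist" ([k1, k2, p1, p2, k3] as OpenCV has them; the pictures are not rectified), "view" (4x4, takes a point from world to camera coordinates); the wrist camera has in their place "T_tool_cam" (4x4, takes a point from camera to tool coordinates, whose origin is the TCP and whose axes are the flange's). Camera axes: x right, y down, z forward; pixel columns grow to the right and rows downward; lengths in m; the calibration is good to about 2 mm. A picture is of the moment at which its call begins: read the wrist's pose just before it. camera_model takes no time and is no camera call.
- env.close_job(): hands the job in, once; it reports no verdict.
Trained networks look in the newest picture that a camera, given by its name, has taken for a name from the list of things; names that differ only in an ending like _2 or _b are one class to them, and where a whole thing is asked for, a point or a joint stands for the part that bears it (a point fixed in the world has none). Each returns a list of dicts, best first, with "p" (0 to 1); they miss things now and then, are a little off and sometimes report something else, mostly with a low value. They report only what shows in the picture. A call takes as long as a camera call.
- vision.masks_of(camera, label): "pixels" (384x512 bool, what is visible of it) and "extent" ([left, top, right, bottom] in pixels, round what is visible of it).
The state is a dict: "time_s": time; "q": joint angles; "qvel": joint speeds; "joint_efforts": joint torques, N m; "position": TCP position; "tool_rot": TCP orientation; "ft_force": force on the tool from outside, world axes, zero at the start; "wrist_torque": the same for the moment, N m; "grip_width": finger opening in m.
Only numpy, scipy, OpenCV 4.12 (cv2) and the standard library are available. Lean on these libraries where they do the work, as an engineer would, in place of code of your own. Each camera call takes 0.05 s, during which the arm holds its last target.

## Task

Hang the small hook-on tray on the counter rail: lift its hook over the rail's front lip and set it down gently on the runway behind the lip, then slide it along the rail to the left, feeling for the stop, and lower it into the pocket in front of the stop until it sits fully home. Keep the tray upright throughout, do not force it against the rail or the stop, and leave the tip jar, the loose drinking glass and the stapler where they stand.

Things in the scene. Friction and masses are not known exactly. Their poses are not given: they have to be found in the camera images.
- hook_tray: Loose grey metal tray with a bright metal hook and a wooden grip, about 0.2 kg, upright on the counter. Origin: centre of its underside; x points towards the hook, y along the width, z up. Tray x -25..25, y -35..35, z 0..35 mm. Back plate x 22..27, y -20..20, z 0..110. To hang, its x axis must point along the rail's x axis.
- tray_foot (a point): Centre of the flat underside of the hook's leg, at (44, 0, 84) mm in the tray's frame. A bridge (y -14..14, z 104..110) runs from the plate's top back to this down-turned leg: x 39..49, y -14..14 (28 mm long along the rail), z 84..104. The gap between plate and leg, where the rail's lip goes, is 12 mm wide and 20 mm deep.
- tray_grip (a point): Grasp point in the wooden grip, at (25, 0, 134) mm in the tray's frame. The grip is a block 14 mm thick (x 18..32), 24 mm wide (y -12..12), from z 110 to 150 mm. Take it from above, either way across.
- rail: Fixed rail on a base with two posts, 280 mm long (y -140..140). Origin: below the rail's middle on the counter; x points away from the side where the tray hangs, y to the rail's left, z up. Channel x -8..8 between the front lip and a back wall (x 8..12, top z 126). Below the lip an apron (x -13..-10) goes down to z 51; the hung tray leans on it by up to about 0.1 rad.
- rail_lip (a point): Middle of the top edge of the front lip, at (-10.5, 0, 117) mm in the rail's frame. The lip is 5 mm thick (x -13..-8), as long as the rail, and stands 12 mm above the runway. The channel rides on rubber buffers and gives 1 mm per 6 N downwards; sideways and against the stop it is rigid. Tray and rail may press on each other with less than 25 N: approach at 15 mm/s or less with a force stop of a few N.
- rail_entry (a point): Point on the runway at (0, -65, 105) mm in the rail's frame, always free. The runway (top z 105) runs from y -140 left (+y) to a pocket 32 mm long, floor z 100; there the stop block (top z 121, its thumb screw z 128) ends it. Stop and pocket are clamped anywhere along the rail and not measured: the stop's face is between y 32 and 117. Feel for it.
- tip_jar: Glass tip jar, loose bystander, 66 mm wide, 79 mm high. Origin: centre of its underside.
- tumbler: Small clear drinking glass, loose bystander, 49 mm wide, 62 mm high. Origin: centre of its underside.
- stapler: Stapler, loose bystander, 36x135x42 mm, long along its y. Origin: centre of its underside.

How it is judged:
By the outcome, as a careful person would: the job done as asked, in the order asked, and still so for the second after the job is handed in, with the robot touching nothing.
It also fails if it takes over 61 s, if anything falls off the work surface, if the arm or the gripper's body presses on something with over 40 N, if the wrist force passes 120 N, or if a joint passes its speed limit or range.

## Working session

There is one attempt and no reset: what is moved stays moved. The work goes in short steps, Python scripts to look and compute and a tool call to move; the robot and the scene stay as the last step left them, time stands still between calls to the robot, and variables do not carry over. Pictures are saved under pics/ and viewed, and the job is handed in when it is done.

Besides the shell and the picture viewer there is one more tool, called after "Call:" by a JSON object that holds its "op" and its "data". send_rows: Moves the arm, as the interface text tells. Its arguments: {"type":"object","properties":{"targets":{"type":"array","items":{"type":"array","items":{"type":"number"}}},"grip_force":{"type":"number"}},"required":["targets"]}

```bash
ls; mkdir -p pics; python3 - <<'E'
from rig import status, vision, env
import cv2, numpy as np
s=status.observe(); print({k:np.round(v,3).tolist() for k,v in s.items()})
for n in ("scene","top"):
    im,d=vision.get_image(n); cv2.imwrite(f"pics/{n}0.png",im[:,:,::-1]); np.save(f"pics/{n}0d.npy",d)
    m=vision.camera_model(n); print(n,{k:np.round(v,3).tolist() for k,v in m.items()})
    for l in ("hook_tray","rail","tip_jar","tumbler","stapler"):
        r=vision.masks_of(n,l)
        print(n,l,[(round(x['p'],2),np.round(x['extent']).tolist(),int(x['pixels'].sum())) for x in r])
        if r: np.save(f"pics/{n}0_{l}.npy",r[0]['pixels'])
print(status.observe()['time_s'])
E
```

```text
pics
{'time_s': 0.0, 'q': [-88.711, 21.839, 74.385, -0.001, 83.858, -12.337], 'qvel': [0.007, -0.04, -0.142, -0.004, -0.013, 0.031], 'joint_efforts': [-0.0, -44.847, -23.128, -0.0, 0.005, 0.0], 'position': [0.13, -0.534, 0.231], 'tool_rot': [[0.972, 0.236, -0.0], [0.236, -0.972, 0.001], [0.0, -0.001, -1.0]], 'ft_force': [-0.931, 0.078, -0.421], 'wrist_torque': [-0.075, 0.032, -0.024], 'grip_width': 0.085}
scene {'camera_matrix': [[385.054, 0.0, 258.417], [0.0, 385.054, 189.069], [0.0, 0.0, 1.0]], 'dist': [-0.09, 0.0, 0.0, 0.0, 0.0], 'view': [[-0.821, -0.571, 0.01, 0.466], [-0.414, 0.584, -0.698, 0.232], [0.393, -0.577, -0.716, 0.912], [0.0, 0.0, 0.0, 1.0]]}
scene hook_tray [(0.64, [243.0, 195.0, 273.0, 251.0], 940)]
scene rail [(0.58, [244.0, 104.0, 291.0, 173.0], 1446)]
scene tip_jar [(0.64, [293.0, 190.0, 317.0, 224.0], 738)]
scene tumbler [(0.71, [136.0, 255.0, 159.0, 283.0], 505)]
scene stapler [(0.9, [181.0, 293.0, 215.0, 359.0], 1074)]
top {'camera_matrix': [[361.617, 0.0, 256.518], [0.0, 361.617, 188.086], [0.0, 0.0, 1.0]], 'dist': [-0.011, 0.0, 0.0, 0.0, 0.0], 'view': [[-0.004, -1.0, 0.029, 0.072], [-0.986, -0.001, -0.167, 0.535], [0.167, -0.029, -0.985, 1.169], [0.0, 0.0, 0.0, 1.0]]}
top hook_tray [(0.59, [222.0, 190.0, 248.0, 219.0], 467)]
top rail [(0.84, [278.0, 148.0, 362.0, 176.0], 1451)]
top tip_jar []
top tumbler [(0.6, [154.0, 160.0, 171.0, 176.0], 206)]
top stapler [(0.83, [130.0, 212.0, 174.0, 232.0], 452)]
0.6
```

```bash
python3 - <<'E'
import cv2
a=cv2.imread("pics/scene0.png"); b=cv2.imread("pics/top0.png")
cv2.imwrite("pics/scene0c.png",cv2.resize(a[80:380,110:410],(800,800))[:600*2//2+0,:][:600] )
cv2.imwrite("pics/scene0c.png",cv2.resize(a[85:310,120:420],(800,600),interpolation=cv2.INTER_CUBIC))
cv2.imwrite("pics/top0c.png",cv2.resize(b[110:290,140:380],(800,600),interpolation=cv2.INTER_CUBIC))
E
```

```text
(no output)
```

View pics/scene0c.png

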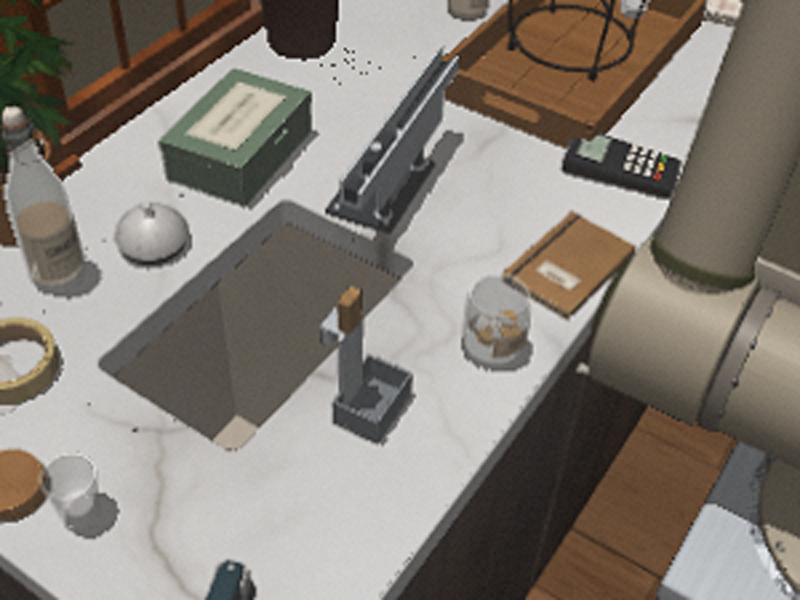

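View pics/top0c.png

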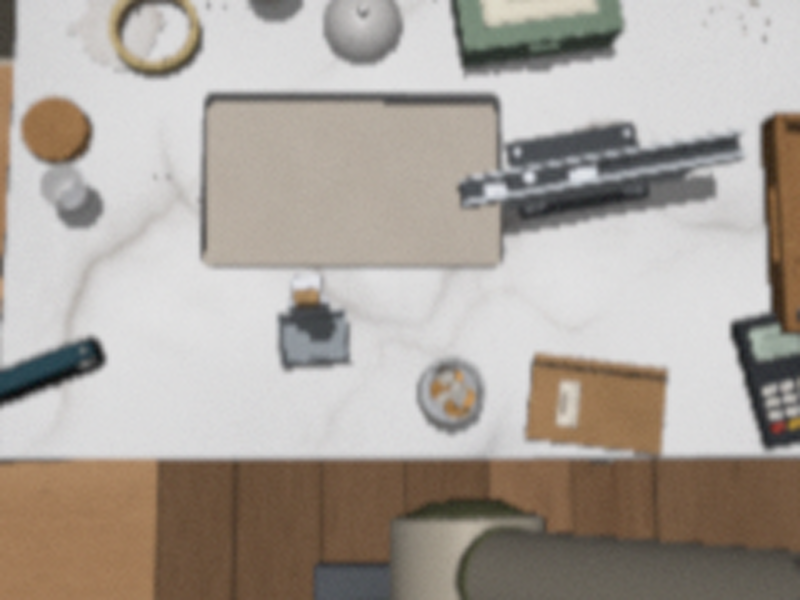

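View pics/top0.png

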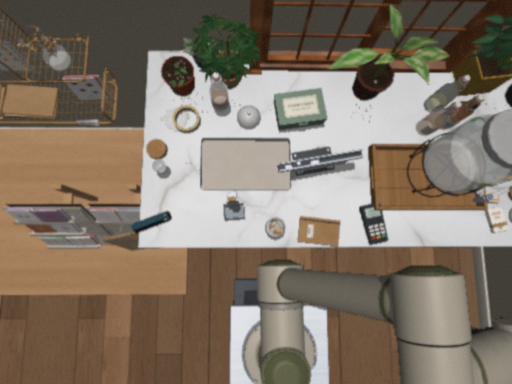

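View pics/scene0.png

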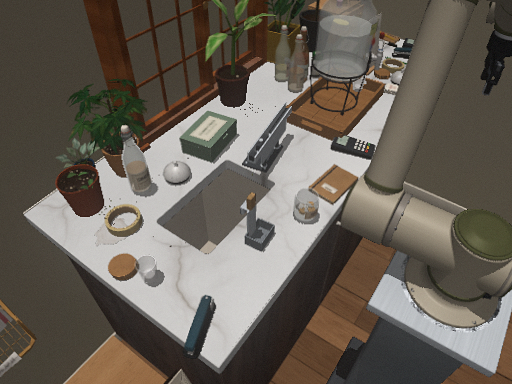

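```bash
cat > h.py <<'E'
import numpy as np, cv2
from rig import status, vision
def cam(n):
    m=vision.camera_model(n); K=np.array(m['camera_matrix']); D=np.array(m['dist'])
    if n=='wrist':
        s=status.observe(); T=np.eye(4); T[:3,:3]=s['tool_rot']; T[:3,3]=s['position']
        return K,D,T@np.array(m['T_tool_cam'])
    return K,D,np.linalg.inv(np.array(m['view']))
def cloud(c,d,mask):
    K,D,Tw=c
    v,u=np.nonzero(mask&(d>0)); 
    n=cv2.undistortPoints(np.stack([u,v],1).astype(float).reshape(-1,1,2),K,D).reshape(-1,2)
    z=d[v,u]; P=np.c_[n*z[:,None],z]
    return P@Tw[:3,:3].T+Tw[:3,3], np.c_[u,v]
def proj(c,P):
    K,D,Tw=c; V=np.linalg.inv(Tw)
    r,_=cv2.Rodrigues(V[:3,:3]); p,_=cv2.projectPoints(np.asarray(P,float).reshape(-1,1,3),r,V[:3,3],K,D); return p.reshape(-1,2)
E
python3 - <<'E'
from h import *
for n in ("scene","top"):
    d=np.load(f"pics/{n}0d.npy")
    for l in ("hook_tray","rail","tip_jar","tumbler","stapler"):
        try: m=np.load(f"pics/{n}0_{l}.npy")
        except: continue
        P,uv=cloud(cam(n),d,m)
        print(n,l,len(P),np.round(np.percentile(P,[2,50,98],axis=0),3).tolist())
        if l=='rail':
            for lo,hi in [(0,.02),(.04,.09),(.095,.103),(.103,.108),(.108,.114),(.114,.119),(.119,.123),(.123,.13)]:
                Q=P[(P[:,2]>lo)&(P[:,2]<hi)]
                if len(Q)>10:
                    c=Q.mean(0); w,V=np.linalg.eigh(np.cov(Q[:,:2].T)); a=V[:,1]*np.sign(V[1,1])
                    t=(Q[:,:2]-c[:2])@a
                    print('  z',lo,hi,len(Q),np.round(c,4),'yaw',np.round(np.degrees(np.arctan2(-a[0],a[1])),2),np.round([t.min(),t.max(),np.sqrt(w[0])],4))
E
```

```text
scene hook_tray 933 [[0.434, 0.117, 0.001], [0.478, 0.154, 0.03], [0.503, 0.186, 0.15]]
scene rail 1442 [[0.581, -0.258, 0.004], [0.607, -0.105, 0.1], [0.662, 0.006, 0.127]]
  z 0 0.02 359 [ 0.6188 -0.1075  0.0079] yaw -2.41 [-0.2151  0.0604  0.0222]
  z 0.04 0.09 233 [ 0.6003 -0.124   0.0712] yaw 10.86 [-0.2263  0.0864  0.0031]
  z 0.095 0.103 119 [ 0.6014 -0.1013  0.0997] yaw 9.16 [-0.1676  0.1112  0.008 ]
  z 0.103 0.108 161 [ 0.6174 -0.1538  0.1056] yaw 11.77 [-0.1173  0.1646  0.0076]
  z 0.108 0.114 110 [ 0.6077 -0.1171  0.1112] yaw 10.86 [-0.15    0.1279  0.0097]
  z 0.114 0.119 191 [ 0.6024 -0.0928  0.1167] yaw 9.79 [-0.1658  0.1022  0.0081]
  z 0.119 0.123 99 [ 0.609  -0.0925  0.1207] yaw 10.92 [-0.1716  0.1001  0.0068]
  z 0.123 0.13 107 [ 0.6184 -0.109   0.1257] yaw 10.98 [-0.1457  0.1175  0.0035]
scene tip_jar 736 [[0.371, -0.017, 0.01], [0.402, 0.03, 0.052], [0.432, 0.046, 0.08]]
scene tumbler 503 [[0.585, 0.378, 0.002], [0.611, 0.4, 0.04], [0.631, 0.421, 0.063]]
scene stapler 1071 [[0.392, 0.372, 0.002], [0.417, 0.436, 0.037], [0.451, 0.49, 0.045]]
top hook_tray 465 [[0.
[... 268 characters left out ...]
0715] yaw 10.28 [-0.0934  0.0942  0.0005]
  z 0.095 0.103 117 [ 0.6095 -0.1191  0.0999] yaw 9.25 [-0.1507  0.1253  0.008 ]
  z 0.103 0.108 191 [ 0.6223 -0.18    0.1053] yaw 12.14 [-0.0923  0.1878  0.0061]
  z 0.108 0.114 92 [ 0.6101 -0.1328  0.1112] yaw 12.44 [-0.1398  0.1391  0.0082]
  z 0.114 0.119 162 [ 0.6055 -0.1126  0.1167] yaw 9.11 [-0.157   0.1185  0.0076]
  z 0.119 0.123 111 [ 0.6072 -0.0933  0.1211] yaw 10.12 [-0.1708  0.0997  0.0078]
  z 0.123 0.13 119 [ 0.6191 -0.1177  0.1258] yaw 11.48 [-0.1481  0.1241  0.0048]
top tumbler 204 [[0.585, 0.376, 0.005], [0.611, 0.403, 0.033], [0.63, 0.42, 0.063]]
top stapler 452 [[0.392, 0.365, -0.003], [0.423, 0.422, 0.036], [0.459, 0.485, 0.045]]
```

```bash
cat > fit.py <<'E'
from h import *
from scipy.optimize import least_squares
def boxsd(P,b):
    b=np.array(b,float).reshape(3,2)/1000; c=b.mean(1); h=(b[:,1]-b[:,0])/2
    q=np.abs(P-c)-h
    return np.linalg.norm(np.maximum(q,0),axis=1)+np.minimum(q.max(1),0)
RAIL=[(-13,-8,-140,140,95,117),(-13,-10,-140,140,51,117),(8,12,-140,140,95,126),(-8,8,-140,140,95,105)]
TRAY=[(-25,25,-35,35,0,3),(-25,-22,-35,35,0,35),(22,25,-35,35,0,35),(-25,25,-35,-32,0,35),(-25,25,32,35,0,35),(22,27,-20,20,0,110),(22,49,-14,14,104,110),(39,49,-14,14,84,104),(18,32,-12,12,110,150)]
def toloc(P,p):
    c,s=np.cos(p[2]),np.sin(p[2]); d=P-np.array([p[0],p[1],0]); return np.c_[c*d[:,0]+s*d[:,1],-s*d[:,0]+c*d[:,1],d[:,2]]
def fit(P,boxes,p0,fs=.002,excl=None):
    def f(p):
        L=toloc(P,p); r=np.min([np.abs(boxsd(L,b)) for b in boxes],axis=0)
        return r
    r=least_squares(f,p0,loss='soft_l1',f_scale=fs,x_scale=[.01,.01,.1],diff_step=1e-3)
    return r.x, f(r.x)
E
python3 - <<'E'
from fit import *
for n in ("scene","top","both"):
    def g(l):
        L=[]
        for k in (("scene","top") if n=="both" else (n,)):
            L.append(cloud(cam(k),np.load(f"pics/{k}0d.npy"),np.load(f"pics/{k}0_{l}.npy"))[0])
        return np.vstack(L)
    P=g("rail"); Q=P[P[:,2]>.048]
    x,r=fit(Q,RAIL,[.615,-.12,np.radians(10.8)]); print(n,'rail',np.round(x,4),np.degrees(x[2]),np.median(r),np.percentile(r,80))
    if n=="both":
        L=toloc(P,x); m=(np.abs(L[:,0])<8)&(L[:,2]>.09)
        for y in range(-145,146,8):
            k=m&(abs(L[:,1]*1000-y)<4)
            if k.any(): print(y,int(k.sum()),np.round(np.percentile(L[k,2],[5,50,95])*1000,1))
    P=g("hook_tray"); Q=P[P[:,2]>.006]
    for y0 in (0,.1,-.1):
        x,r=fit(Q,TRAY,[.465,.15,y0]); print(n,'tray',np.round(x,4),np.degrees(x[2]),np.median(r),np.percentile(r,80))
E
```

```text
scene rail [ 0.6127 -0.1305  0.1596] 9.144032436167668 0.0008604767864975223 0.0018117319959380061
scene tray [0.4602 0.1512 0.0755] 4.327783488669488 0.0005497305755610875 0.0010792350531515422
scene tray [0.4602 0.1509 0.0823] 4.713977535805973 0.0005628883186502261 0.0010816007930745707
scene tray [0.4601 0.1514 0.0734] 4.207687899670411 0.0005619271146813411 0.0010820287833596095
top rail [ 0.6141 -0.1317  0.1794] 10.276419816207204 0.0007406528266441044 0.0025806642897002645
top tray [0.4599 0.1493 0.0939] 5.380117474858531 0.0005551763634599029 0.0016668396110923773
top tray [0.4599 0.1494 0.0974] 5.582530629554616 0.0005628594993040146 0.0016668396110923773
top tray [0.46   0.1494 0.1029] 5.897616845836307 0.0005621596490391224 0.0016668396110923773
both rail [ 0.6128 -0.1313  0.1629] 9.33459852046168 0.000983280330285774 0.001991863075161214
-145 1 [104.4 104.4 104.4]
-137 25 [ 99.7 105.6 117.5]
-129 43 [ 98.3 105.9 121.7]
-121 39 [101.1 108.1 126.4]
-113 36 [103.1 108.8 125. ]
-105 40 [ 99.  107.3 124.2]
-97 44 [101.  109.4 125.4]
-89 40 [ 97.2 107.4 127.3]
-81 46 [ 98.3 107
[... 334 characters left out ...]
 [ 96.4 112.7 126.5]
31 36 [ 94.4 114.  125.2]
39 45 [ 98.9 120.  124.1]
47 50 [ 98.8 119.3 126.5]
55 47 [ 97.8 118.7 126.2]
63 43 [ 95.5 119.2 125. ]
71 49 [ 95.  120.4 129.5]
79 56 [ 96.9 121.1 127.7]
87 47 [ 96.1 119.  125. ]
95 77 [ 98.2 113.4 126. ]
103 41 [ 96.3 107.7 124.6]
111 43 [ 99.1 113.1 127.2]
119 45 [100.1 117.5 126.5]
127 52 [ 99.8 116.6 125.7]
135 65 [ 98.  115.7 124.5]
143 41 [ 95.2 106.1 117.7]
both tray [0.4602 0.1506 0.0857] 4.911794880675075 0.0005988558329481928 0.0011881489700405173
both tray [0.4602 0.1506 0.0864] 4.949835637774447 0.000611163377761805 0.0011942046321611894
both tray [0.4602 0.1506 0.0856] 4.903910131098204 0.0005978904404872951 0.0011864539994420333
```

```bash
python3 - <<'E'
from h import *
m=vision.camera_model('wrist'); print({k:np.round(v,4).tolist() for k,v in m.items()})
a=cv2.imread("pics/top0.png"); cv2.imwrite("pics/railc.png",cv2.resize(a[140:185,270:370],(800,360),interpolation=cv2.INTER_CUBIC))
E
```

```text
{'camera_matrix': [[292.046, 0.0, 254.4255], [0.0, 292.046, 184.2925], [0.0, 0.0, 1.0]], 'dist': [0.0091, 0.0, 0.0, 0.0, 0.0], 'T_tool_cam': [[-0.0003, -0.9447, -0.3278, 0.0848], [1.0, -0.0003, -0.0001, 0.0005], [0.0, -0.3278, 0.9447, -0.143], [0.0, 0.0, 0.0, 1.0]]}
```

View pics/railc.png

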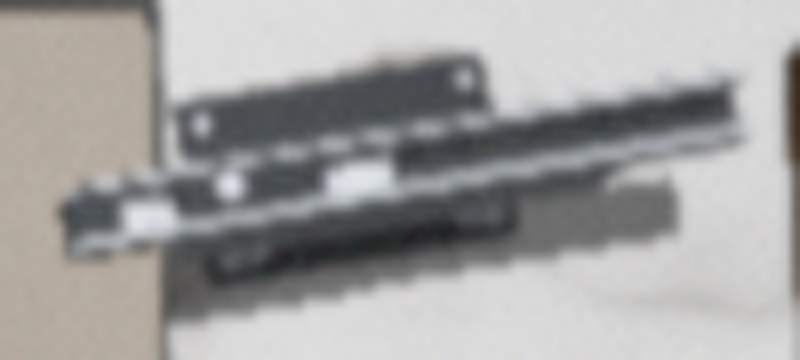

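Call:
{"op": "send_rows", "data": {"targets": [[10.1,-6.1,-1.4,0,0,0.5,85],[10.1,-6.1,-1.4,0,0,0.5,85],[10.1,-6.1,-1.4,0,0,0.5,85],[10.1,-6.1,-1.4,0,0,0.5,85],[10.1,-6.1,-1.4,0,0,0.5,85]]}}

```text
time_s: 1.23
position: [0.351, -0.3145, 0.2686]
tool_rot: [[0.986, 0.167, 0.0], [0.167, -0.986, -0.0], [0.0, 0.001, -1.0]]
ft_force: [-1.4, -0.8, 1.0]
grip_width: 0.0848
```

Call:
{"op": "send_rows", "data": {"targets": [[4.4,-3.0,-0.6,0,0,0,85],[4.4,-3.0,-0.6,0,0,0,85],[4.4,-3.0,-0.6,0,0,0,85],[4.4,-3.0,-0.6,0,0,0,85],[4.4,-3.0,-0.6,0,0,0,85]]}}

```text
time_s: 1.85
position: [0.5434, -0.1288, 0.2982]
tool_rot: [[0.985, 0.171, 0.0], [0.171, -0.985, 0.0], [0.0, -0.0, -1.0]]
ft_force: [1.1, 0.1, -0.2]
grip_width: 0.0849
```

Call:
{"op": "send_rows", "data": {"targets": [[0,0,0,0,0,0,85],[0,0,0,0,0,0,85]]}}

```text
time_s: 2.1
position: [0.5409, -0.1324, 0.298]
tool_rot: [[0.986, 0.166, -0.001], [0.166, -0.986, -0.0], [-0.001, -0.0, -1.0]]
ft_force: [0.0, -0.8, 0.3]
grip_width: 0.0851
```

```bash
cat > look.py <<'E'
import sys; from h import *
tag=sys.argv[1]; labels=sys.argv[2:]
s=status.observe(); c=cam('wrist'); im,d=vision.get_image('wrist'); s2=status.observe()
print(s['position'],s2['position'],s2['time_s'],np.abs(s['qvel']).max())
cv2.imwrite(f"pics/{tag}.png",cv2.resize(im[:,:,::-1],(800,600),interpolation=cv2.INTER_CUBIC))
np.savez(f"pics/{tag}.npz",im=im,d=d,K=c[0],D=c[1],T=c[2])
for l in labels:
    r=vision.masks_of('wrist',l); print(l,[(round(x['p'],2),np.round(x['extent']).tolist()) for x in r])
    if r: np.save(f"pics/{tag}_{l}.npy",r[0]['pixels'])
E
python3 look.py w1 rail
```

```text
[ 0.54089857 -0.13243074  0.29801839] [ 0.54089745 -0.13254379  0.29811461] 2.15 0.4989671491119942
rail [(0.65, [127.0, 38.0, 401.0, 105.0])]
```

View pics/w1.png

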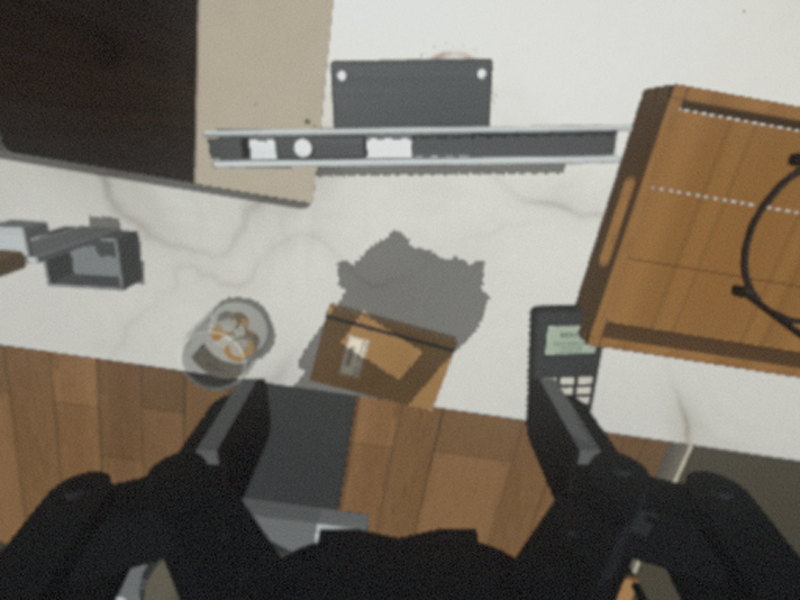

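```bash
cat > rf.py <<'E'
from fit import *
def wl(tag,l):
    z=np.load(f"pics/{tag}.npz"); return cloud((z['K'],z['D'],z['T']),z['d'],np.load(f"pics/{tag}_{l}.npy"))
E
python3 - <<'E'
from rf import *
P,uv=wl("w1","rail")
Q=P[P[:,2]>.048]
x,r=fit(Q,RAIL,[.613,-.13,.168]); print(len(Q),np.round(x,4),np.degrees(x[2]),np.median(r),np.percentile(r,80))
# height profile in channel; colour brightness
L=toloc(P,x); z=np.load("pics/w1.npz"); b=z['im'][uv[:,1],uv[:,0]].mean(1)
m=(np.abs(L[:,0])<5)&(L[:,2]>.09)
for y in range(-20,142,6):
    k=m&(abs(L[:,1]*1000-y)<3)
    if k.any(): print(y,int(k.sum()),np.round(np.percentile(L[k,2],[10,50,90])*1000,1),np.median(b[k]))
print(np.percentile(L[L[:,2]>.09][:,:2]*1000,[0.5,2,98,99.5],axis=0))
# lip/wall line fits: topmost points
for lo,hi,xs in ((.112,.120,(-18,-4)),(.122,.13,(4,16))):
    k=(L[:,2]>lo)&(L[:,2]<hi)&(L[:,0]*1000>xs[0])&(L[:,0]*1000<xs[1]); 
    p=np.polyfit(L[k,1],L[k,0],1); print(k.sum(),p,np.degrees(p[0]),np.median(L[k],0)*1000)
E
```

```text
6411 [ 0.6156 -0.1341  0.1903] 10.905949642179618 0.0008548573534821729 0.0027553806068040705
-20 122 [104.3 105.9 126.3] 97.66666666666666
-14 136 [103.9 105.6 126.5] 94.66666666666667
-8 126 [104.1 105.9 126.2] 99.0
-2 140 [103.5 105.6 126.2] 99.16666666666667
4 132 [ 99.9 105.2 125.9] 161.5
10 142 [ 99.7 101.  126. ] 195.83333333333331
16 137 [ 99.8 101.5 126.3] 190.0
22 138 [ 99.7 101.4 126.4] 190.66666666666669
28 137 [ 99.6 101.2 126.1] 195.33333333333334
34 156 [100.  106.1 125.7] 172.33333333333331
40 140 [116.6 121.4 125.7] 95.83333333333334
46 144 [116.2 121.2 125.7] 97.33333333333333
52 144 [116.7 121.2 125.8] 96.0
58 132 [117.  121.2 125.9] 94.66666666666667
64 141 [117.  121.3 126.2] 94.66666666666667
70 148 [117.  121.8 128. ] 128.83333333333331
76 140 [116.5 126.8 129. ] 190.66666666666666
82 119 [116.5 121.7 127.8] 156.0
88 135 [116.3 121.4 126.4] 94.0
94 124 [116.1 120.9 126.3] 137.33333333333331
100 88 [ 99.8 116.4 126.5] 180.83333333333331
106 141 [ 99.9 101.7 126.4] 187.0
112 140 [ 99.9 101.3 125.8] 190.33333333333331
118 206 [100.1 111.5 125.3] 142.33333333333331
124 147 [115.9 118.5 125.6] 92.0
130 140 [115.6 118.5 126. ] 95.5
136 134 [116.3 118.4 125.8] 96.83333333333333
[[ -12.83075485 -135.99403433]
 [ -11.82584604 -131.79690998]
 [  12.74620006  134.99984548]
 [  13.53752532  139.26162309]]
1296 [ 0.01209256 -0.0094226 ] 0.6928526405762718 [ -9.36353054   4.59173312 117.2803011 ]
1207 [0.00679462 0.01053285] 0.3893028127352409 [ 10.76813539   9.63838596 126.13815155]
```

```bash
python3 - <<'E'
from rf import *
P,uv=wl("w1","rail"); x0=np.array([.6156,-.1341,np.radians(10.4)])
L=toloc(P,x0)*1000
for nm,lo,hi,xs in (("lip",116,118.3,(-20,-4)),("wall",125,127.2,(4,20)),("floor",104,106.5,(-8,8))):
    k=(L[:,2]>lo)&(L[:,2]<hi)&(L[:,0]>xs[0])&(L[:,0]<xs[1])&(abs(L[:,1])<132)
    c=[]
    for a in range(-130,130,20):
        q=k&(L[:,1]>=a)&(L[:,1]<a+20)
        if q.sum()>15: c.append((a+10,*np.percentile(L[q,0],[10,50,90])))
    c=np.array(c); print(nm); print(np.round(c,1).T); print([np.round(np.polyfit(c[:,0],c[:,i],1),4) for i in (1,2,3)])
E
```

```text
lip
[[-120.  -100.   -80.   -60.   -40.   -20.     0.    20.    40.    60.
    80.   100.   120. ]
 [ -12.   -11.6  -11.4  -11.9  -11.7  -11.3  -11.1  -11.7  -11.4  -11.1
   -10.9  -11.7  -11.3]
 [  -9.9   -9.6  -10.1   -9.9   -9.6   -9.3   -9.8   -9.7   -9.4   -9.
    -8.9   -9.6   -8.8]
 [  -7.9   -7.7   -8.2   -7.9   -7.6   -7.3   -7.9   -7.6   -7.4   -7.1
    -7.7   -7.5   -5.1]]
[array([ 2.10000e-03, -1.14811e+01]), array([ 4.0000e-03, -9.5045e+00]), array([ 6.2000e-03, -7.4524e+00])]
wall
[[-120.  -100.   -80.   -60.   -40.   -20.     0.    20.    40.    60.
    80.   100.   120. ]
 [   9.4    8.6    9.     9.3    9.5    8.9    9.3    9.6    9.8    9.3
     9.5    9.8   10. ]
 [  11.1   10.4   10.7   11.1   11.4   10.1   10.4   10.7   10.9   11.1
    10.6   10.8   11.1]
 [  13.    11.6   11.8   12.2   12.5   11.9   12.2   12.5   12.8   12.2
    12.4   12.7   12.9]]
[array([3.5000e-03, 9.3679e+00]), array([2.00000e-04, 1.08012e+01]), array([2.30000e-03, 1.23667e+01])]
floor
[[-1.2e+02 -1.0e+02 -8.0e+01 -6.0e+01 -4.0e+01 -2.0e+01  0.0e+00  1.2e+02]
 [-6.3e+00 -6.0e+00 -5.7e+00 -5.4e+00 -6.0e+00 -4.8e+00 -4.4e+00 -6.9e+00]
 [-1.0e-01  3.0e-01  5.0e-01  0.0e+00  3.0e-01  6.0e-01  8.0e-01 -5.8e+00]
 [ 6.1e+00  6.5e+00  6.8e+00  6.1e+00  6.5e+00  6.0e+00  6.0e+00  6.4e+00]]
[array([-1.800e-03, -5.753e+00]), array([-0.0228, -1.2699]), array([-2.0000e-04,  6.3009e+00])]
```

Call:
{"op": "send_rows", "data": {"targets": [[-1.25,-5.95,0.35,0,0,0.57,85],[-1.25,-5.95,0.35,0,0,0.57,85],[-1.25,-5.95,0.35,0,0,0.57,85],[-1.25,-5.95,0.35,0,0,0.57,85],[-1.25,-5.95,0.35,0,0,0.57,85]]}}

```text
time_s: 2.82
position: [0.4292, 0.1523, 0.2808]
tool_rot: [[0.996, 0.087, 0.001], [0.087, -0.996, 0.0], [0.001, -0.0, -1.0]]
ft_force: [1.3, 0.0, -0.1]
grip_width: 0.0851
```

Call:
{"op": "send_rows", "data": {"targets": [[0,0,0,0,0,0,60],[0,0,0,0,0,0,60]]}}

```text
time_s: 3.08
position: [0.4305, 0.1507, 0.2808]
tool_rot: [[0.996, 0.088, 0.0], [0.088, -0.996, -0.0], [0.0, 0.0, -1.0]]
ft_force: [-0.3, -0.2, 0.7]
grip_width: 0.0603
```

```bash
python3 look.py w2 hook_tray; python3 - <<'E'
from rf import *
P,uv=wl("w2","hook_tray"); Q=P[P[:,2]>.006]
for y0 in (0.03,.08,.12):
    x,r=fit(Q,TRAY,[.46,.15,y0]); print(len(Q),np.round(x,4),np.degrees(x[2]),np.median(r),np.percentile(r,80))
L=toloc(P,x)*1000
for nm,lo,hi in (("grip top",148,153),("bridge top",108,112),("tray rim",33,37)):
    k=(L[:,2]>lo)&(L[:,2]<hi); print(nm,k.sum(),np.round(np.percentile(L[k,:2],[3,50,97],axis=0),1).tolist())
E
```

```text
[0.43054008 0.15069185 0.28078324] [0.43078587 0.15036519 0.28073287] 3.125 1.3778295108210765
hook_tray [(0.65, [231.0, 86.0, 287.0, 147.0])]
1646 [0.4618 0.1489 0.0939] 5.381376525654494 0.00033691474535624266 0.0008416016186864189
1646 [0.4617 0.1489 0.0956] 5.476767979548329 0.0003398974080060027 0.0008416016186864189
1646 [0.4617 0.149  0.0958] 5.491019178703976 0.0003398974080060027 0.0008416016186864189
grip top 367 [[18.9, -10.6], [25.4, 0.4], [31.5, 10.6]]
bridge top 526 [[24.0, -15.8], [39.3, -0.1], [48.2, 15.7]]
tray rim 328 [[-24.8, -34.7], [-8.0, 6.7], [24.8, 34.4]]
```

View pics/w2.png

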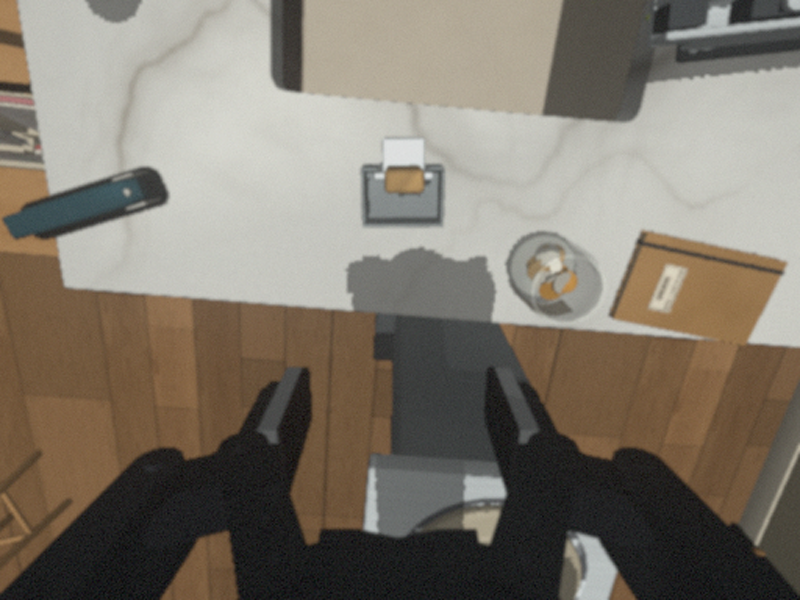

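Call:
{"op": "send_rows", "data": {"targets": [[1.11,0.07,1.4,0,0,-0.04,60],[1.11,0.07,1.4,0,0,-0.04,60],[1.11,0.07,2.4,0,0,-0.04,60],[1.11,0.07,3.0,0,0,-0.04,60],[1.11,0.07,3.27,0,0,-0.04,60]]}}

```text
time_s: 3.8
position: [0.486, 0.1517, 0.1157]
tool_rot: [[0.996, 0.092, -0.002], [0.092, -0.996, -0.0], [-0.002, -0.0, -1.0]]
ft_force: [-0.4, 0.0, 1.2]
grip_width: 0.0604
```

Call:
{"op": "send_rows", "data": {"targets": [[0,0,0,0,0,0,60]]}}

```text
time_s: 3.92
position: [0.4863, 0.1523, 0.1171]
tool_rot: [[0.996, 0.093, -0.001], [0.093, -0.996, -0.0], [-0.001, 0.0, -1.0]]
ft_force: [0.7, -0.3, 0.1]
grip_width: 0.06
```

```bash
python3 look.py w3; python3 - <<'E'
from h import *
im,d=vision.get_image('scene'); cv2.imwrite("pics/s3.png",cv2.resize(im[150:300,180:380,::-1],(800,600),interpolation=cv2.INTER_CUBIC))
E
```

```text
[0.48631129 0.15226022 0.11708192] [0.48667571 0.15250117 0.11790648] 3.975 1.6419022964147951
```

View pics/w3.png

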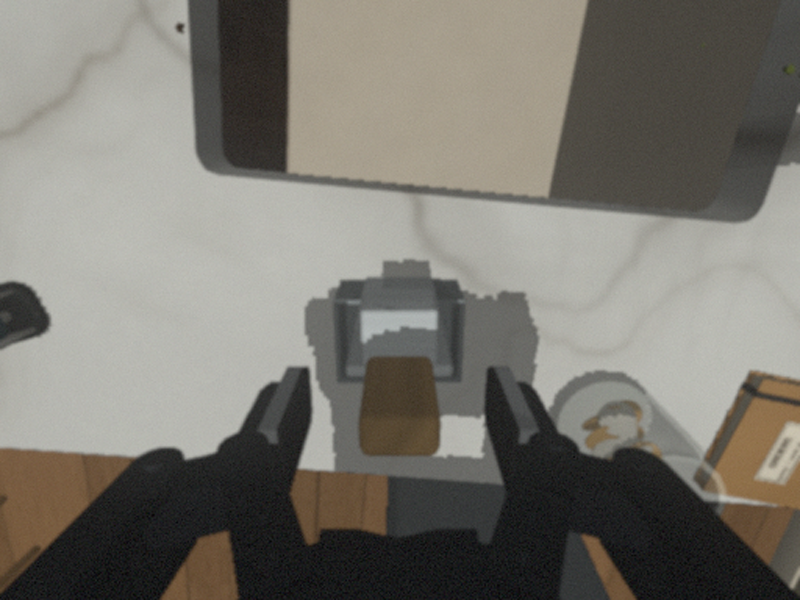

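View pics/s3.png

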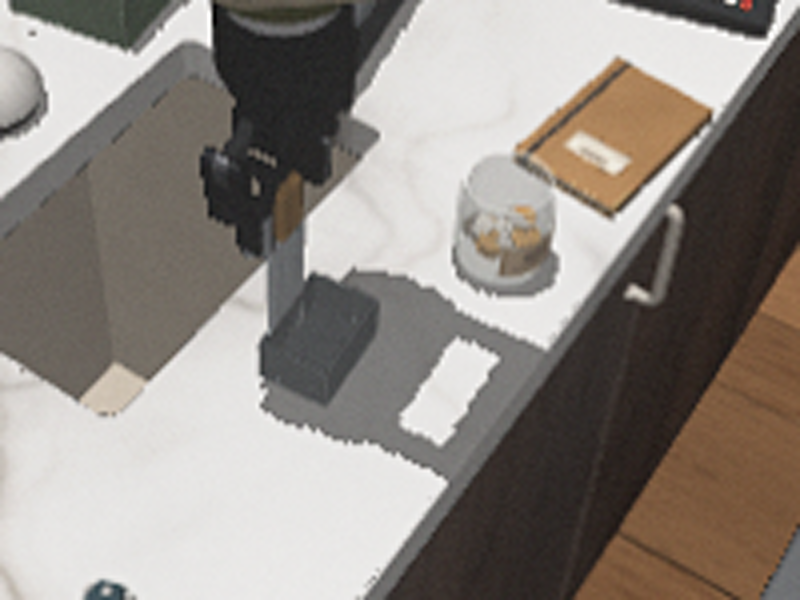

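Call:
{"op": "send_rows", "data": {"targets": [[0,0,0,0,0,0,15],[0,0,0,0,0,0,15],[0,0,0,0,0,0,15],[0,0,0,0,0,0,15],[0,0,0,0,0,0,15]], "grip_force": 70}}

```text
time_s: 4.65
position: [0.4865, 0.1528, 0.1179]
tool_rot: [[0.996, 0.094, 0.002], [0.094, -0.996, -0.0], [0.002, 0.0, -1.0]]
ft_force: [0.3, -2.2, 5.7]
grip_width: 0.0229
```

Call:
{"op": "send_rows", "data": {"targets": [[0,0,-0.05,0,0,0,15],[0,0,-0.2,0,0,0,15],[0,0,-0.8,0,0,0,15],[0,0,-1.6,0,0,0,15],[0,0,-2.0,0,0,0,15]]}}

```text
time_s: 5.28
position: [0.4863, 0.1531, 0.2194]
tool_rot: [[0.996, 0.094, 0.002], [0.094, -0.996, 0.0], [0.003, -0.0, -1.0]]
ft_force: [0.5, 0.6, -2.8]
grip_width: 0.0232
```

```bash
python3 look.py w4 hook_tray; python3 - <<'E'
from h import *
im,d=vision.get_image('scene'); cv2.imwrite("pics/s4.png",cv2.resize(im[130:280,180:380,::-1],(800,600),interpolation=cv2.INTER_CUBIC))
s=status.observe(); print(s['position'],s['ft_force'],s['grip_width'])
E
```

```text
[0.48625436 0.15307429 0.21936877] [0.48688044 0.15316352 0.22118264] 5.325 23.109183811077603
hook_tray [(0.91, [214.0, 178.0, 300.0, 292.0])]
[0.48602435 0.15301759 0.21760889] [-0.10520214  0.71712864 -2.00566619] 0.022976835925871613
```

View pics/w4.png

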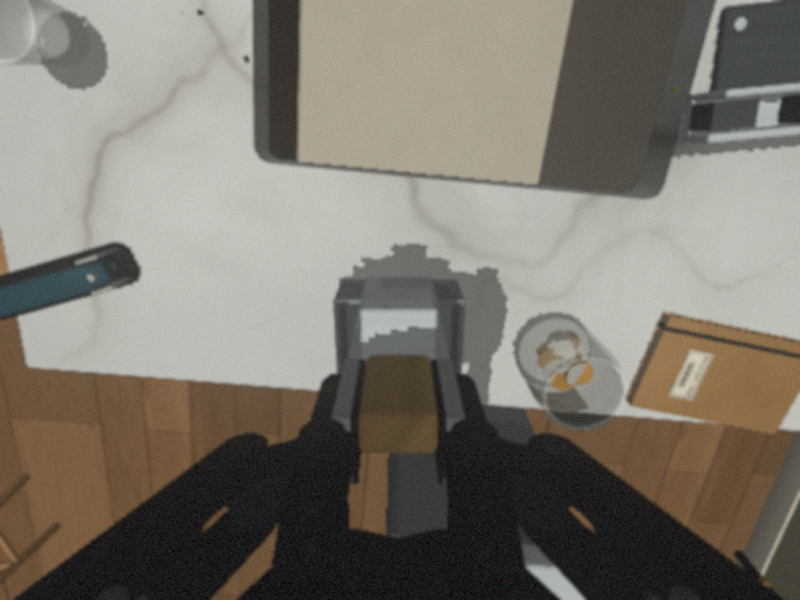

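View pics/s4.png

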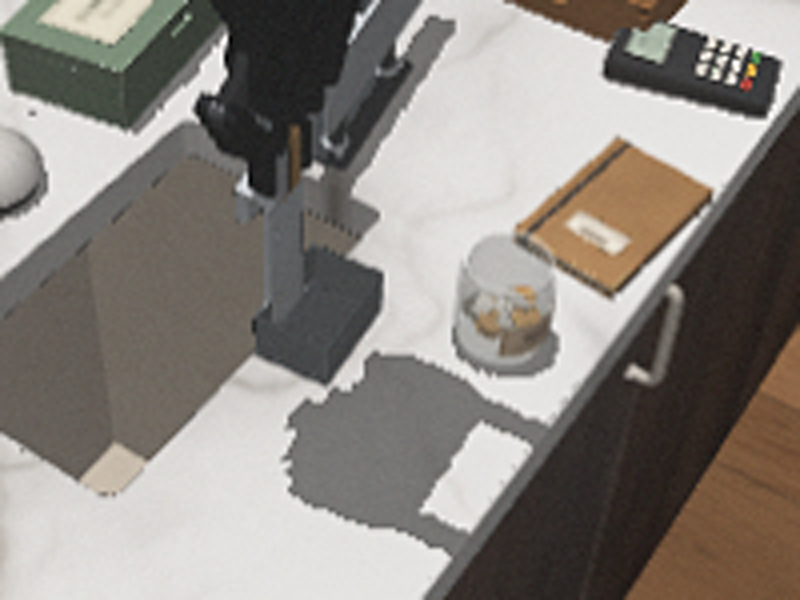

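```bash
cat > held.py <<'E'
import sys
from rf import *
from scipy.spatial.transform import Rotation as R
tag=sys.argv[1]
z=np.load(f"pics/{tag}.npz"); m=np.load(f"pics/{tag}_hook_tray.npy")
Tc=np.array(vision.camera_model('wrist')['T_tool_cam'])
P,uv=cloud((z['K'],z['D'],Tc),z['d'],m)
P=P*np.array([1,-1,-1])   # upright frame at TCP: x fwd, y left, z up
P=P[(P[:,2]<.03)]
def loc(p): return (P-p[:3])@R.from_rotvec(p[3:]).as_matrix()
def f(p):
    L=loc(p); return np.min([np.abs(boxsd(L,b)) for b in TRAY],axis=0)
best=None
for y0 in (-.02,.02):
    r=least_squares(f,[-.025,0,-.116,0,y0,y0],loss='soft_l1',f_scale=.001,x_scale=[.01,.01,.01,.1,.1,.1],diff_step=1e-3)
    print(len(P),np.round(r.x[:3]*1000,1),np.round(np.degrees(r.x[3:]),2),np.median(f(r.x)),np.percentile(f(r.x),80))
    p=r.x; print(' foot in TCP-upright frame mm',np.round((R.from_rotvec(p[3:]).as_matrix()@np.array([.044,0,.084])+p[:3])*1000,1))
L=loc(p)*1000
for nm,lo,hi in (("bridge top",108,112),):
    k=(L[:,2]>lo)&(L[:,2]<hi); print(nm,k.sum(),np.round(np.percentile(L[k],[3,50,97],axis=0),1).tolist())
E
python3 held.py w4
```

```text
5878 [ -24.7   -1.2 -117.3] [-0.36  0.2   0.13] 0.00022892142847975427 0.0005087600714339121
 foot in TCP-upright frame mm [ 19.6  -0.6 -33.5]
5878 [ -24.7   -1.2 -117.3] [-0.39  0.2   0.14] 0.00022876175103622286 0.0005064221834043187
 foot in TCP-upright frame mm [ 19.6  -0.5 -33.5]
bridge top 1527 [[31.3, -13.3, 108.6], [40.4, -0.4, 110.0], [48.9, 12.8, 111.2]]
```

Call:
{"op": "send_rows", "data": {"targets": [[0.82,7.27,0,0,0,-0.6,15],[0.82,7.27,0,0,0,-0.6,15],[0.82,7.27,0,0,0,-0.6,15],[0.82,7.27,0,0,0,-0.6,15],[0.82,7.27,0,0,0,-0.6,15]]}}

```text
time_s: 6.05
position: [0.5497, -0.1547, 0.2156]
tool_rot: [[0.984, 0.177, -0.002], [0.177, -0.984, 0.001], [-0.002, -0.002, -1.0]]
ft_force: [1.7, 0.9, -2.3]
grip_width: 0.0226
```

Call:
{"op": "send_rows", "data": {"targets": [[0,0.95,0,0,0,0,15],[0,0.95,0,0,0,0,15],[0,0.95,0,0,0,0,15],[0,0.95,0,0,0,0,15]]}}

```text
time_s: 6.55
position: [0.5582, -0.1983, 0.2169]
tool_rot: [[0.984, 0.178, -0.001], [0.178, -0.984, 0.001], [-0.001, -0.001, -1.0]]
ft_force: [0.0, 0.2, -2.3]
grip_width: 0.023
```

```bash
python3 look.py w5 hook_tray rail; python3 held.py w5; cat > railw.py <<'E'
import sys
from rf import *
tag=sys.argv[1]; P,uv=wl(tag,"rail"); x0=np.array([.6165,-.134,np.radians(10.25)])
L=toloc(P,x0)*1000
for nm,lo,hi,xs,ex in (("lip",116,118.3,(-18,-6),-10.5),("wall",125,127.5,(4,16),10)):
    k=(L[:,2]>lo)&(L[:,2]<hi)&(L[:,0]>xs[0])&(L[:,0]<xs[1])&(abs(L[:,1])<130)
    c=[]
    for a in range(-130,130,20):
        q=k&(L[:,1]>=a)&(L[:,1]<a+20)
        if q.sum()>15: c.append((a+10,*np.percentile(L[q,0],[10,50,90])))
    c=np.array(c); print(nm,'expect',ex); print(np.round(c,1).T); print([np.round(np.polyfit(c[:,0],c[:,i],1),4).tolist() for i in (1,2,3)])
m=(np.abs(L[:,0])<6)&(L[:,2]>90)
for y in range(-10,60,3):
    k=m&(abs(L[:,1]-y)<1.5)
    if k.any(): print(y,int(k.sum()),np.round(np.percentile(L[k,2],[20,50,80]),1),end=';')
E
python3 railw.py w5
```

```text
[ 0.55822494 -0.19831452  0.21685177] [ 0.5583106  -0.19842354  0.21709691] 6.6 0.4926470208254049
hook_tray [(0.67, [214.0, 175.0, 296.0, 292.0])]
rail [(0.69, [0.0, 34.0, 365.0, 121.0])]
5974 [ -24.7   -1.1 -117.4] [ 0.02  0.18 -0.02] 0.00023454504737130226 0.0005185920315066492
 foot in TCP-upright frame mm [ 19.6  -1.2 -33.5]
5974 [ -24.7   -1.1 -117.4] [ 0.02  0.18 -0.02] 0.0002345439093256515 0.0005185914508437502
 foot in TCP-upright frame mm [ 19.6  -1.2 -33.5]
bridge top 1534 [[31.4, -12.6, 108.7], [40.3, 0.4, 110.0], [48.9, 13.6, 111.2]]
lip expect -10.5
[[-120.  -100.   -80.   -60.   -40.   -20.     0.    20.    40.    60.
    80.   100.   120. ]
 [ -12.6  -11.9  -11.9  -12.5  -12.6  -11.9  -11.8  -11.9  -11.9  -12.
   -12.   -12.   -11.3]
 [ -10.3  -10.2  -10.2  -10.2  -10.2  -10.2  -10.2  -10.2  -10.2  -10.3
   -10.3   -9.7   -9.6]
 [  -8.6   -8.5   -8.5   -8.4   -7.9   -8.5   -7.9   -8.6   -8.    -8.2
    -8.7   -8.    -8.1]]
[[0.0029, -12.0205], [0.0016, -10.1238], [0.0015, -8.3095]]
wall expect 10
[[-120.  -100.   -80.   -60.   -40.   -20.     0.    20.    40.    60.

[... 293 characters left out ...]
2.1   12.    11.9]]
[[0.0021, 8.8307], [0.0021, 10.2855], [0.0021, 11.7231]]
-10 54 [104.6 105.1 105.8];-7 53 [104.5 105.3 106. ];-4 51 [104.6 105.1 105.8];-1 55 [104.7 105.3 106.1];2 54 [104.5 105.1 105.7];5 33 [100.2 100.9 104.6];8 49 [ 99.7 100.3 100.7];11 48 [ 99.8 100.4 100.9];14 52 [ 99.8 100.5 101. ];17 48 [ 99.9 100.5 101. ];20 48 [ 99.9 100.7 101.2];23 50 [ 99.8 100.6 101.1];26 51 [ 99.8 100.4 101.1];29 47 [100.  100.5 101.1];32 50 [ 99.9 100.4 100.8];35 184 [100.9 109.6 117.1];38 64 [120.9 121.4 122.1];41 61 [121.  121.6 121.9];44 59 [120.8 121.2 122. ];47 58 [120.8 121.3 121.7];50 64 [120.9 121.4 121.9];53 57 [120.9 121.5 121.9];56 67 [120.9 121.4 122. ];59 58 [121.1 121.5 122. ];
```

View pics/w5.png

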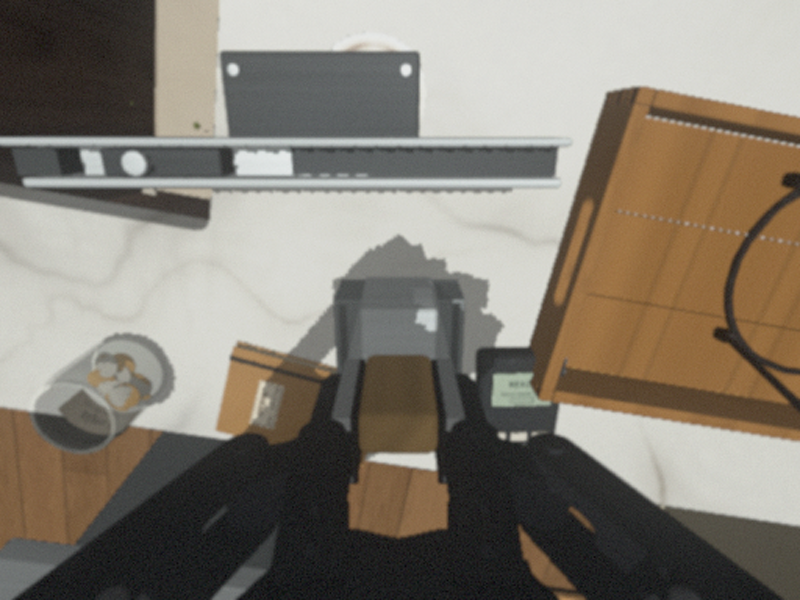

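Call:
{"op": "send_rows", "data": {"targets": [[0.5,0,0,0,0,0,15],[0.99,0,0,0,0,0,15],[0.99,0,0.4,0,0,0,15],[0.99,0,0.8,0,0,0,15],[0.99,0,1.0,0,0,0,15]]}}

```text
time_s: 7.32
position: [0.6069, -0.1903, 0.1662]
tool_rot: [[0.984, 0.177, -0.001], [0.177, -0.984, 0.001], [-0.001, -0.001, -1.0]]
ft_force: [0.3, -0.2, -2.2]
grip_width: 0.0229
```

Call:
{"op": "send_rows", "data": {"targets": [[0,0,0,0,0,0,15],[0,0,0,0,0,0,15]]}}

```text
time_s: 7.58
position: [0.6074, -0.191, 0.1681]
tool_rot: [[0.984, 0.177, 0.001], [0.177, -0.984, -0.001], [0.001, 0.001, -1.0]]
ft_force: [-0.6, -0.0, -1.4]
grip_width: 0.0229
```

```bash
python3 look.py w6 hook_tray rail; python3 held.py w6; python3 railw.py w6; python3 - <<'E'
from h import *
im,d=vision.get_image('scene'); cv2.imwrite("pics/s6.png",cv2.resize(im[80:230,180:380,::-1],(800,600),interpolation=cv2.INTER_CUBIC))
s=status.observe(); print(s['position'],s['ft_force'],s['grip_width'])
c,sn=np.cos(np.radians(10.2)),np.sin(np.radians(10.2)); d=s['position'][:2]-np.array([.6168,-.134]); print('foot rail',(c*d[0]+sn*d[1]+.0196)*1e3,(-sn*d[0]+c*d[1]-.001)*1e3,s['position'][2]*1e3-33.5)
E
```

```text
[ 0.60743708 -0.19104901  0.16812971] [ 0.60741878 -0.19108431  0.16813476] 7.625 0.20067906455814546
hook_tray [(0.93, [213.0, 183.0, 297.0, 291.0])]
rail [(0.78, [0.0, 83.0, 381.0, 199.0])]
4770 [ -24.5   -1.2 -117.4] [-0.02  0.1  -0.11] 0.00024714019790303497 0.0005286589898499561
 foot in TCP-upright frame mm [ 19.6  -1.2 -33.5]
4770 [ -24.5   -1.2 -117.4] [-0.16  0.1   0.03] 0.00025013240436294604 0.0005251413917346994
 foot in TCP-upright frame mm [ 19.6  -0.9 -33.5]
bridge top 1525 [[31.4, -12.9, 108.6], [40.4, 0.0, 109.9], [48.9, 13.2, 111.2]]
lip expect -10.5
[[-120.  -100.   -80.   -40.   -20.     0.    20.    40.    60.    80.
   100.   120. ]
 [ -11.8  -11.8  -11.8  -11.7  -11.6  -11.5  -11.6  -11.5  -11.6  -11.4
   -12.1  -12.2]
 [  -9.6   -9.7   -9.7   -9.7   -9.8   -9.7   -9.7   -9.8   -9.9  -10.
    -9.9   -9.8]
 [  -7.9   -7.9   -8.    -8.1   -8.1   -8.    -7.9   -8.3   -8.5   -8.5
    -8.1   -7.9]]
[[-0.0006, -11.7127], [-0.0011, -9.7704], [-0.0014, -8.1037]]
wall expect 10
[[-120.  -100.   -80.   -60.   -40.   -20.     0.    20.    40.    60.
    80.   100. ]
 [   
[... 406 characters left out ...]
04.5 105.  105.5];2 41 [104.7 105.3 105.8];5 20 [100.5 101.1 104.5];8 33 [ 99.9 100.6 101.1];11 32 [ 99.9 100.5 101.1];14 31 [100.1 100.6 101. ];17 35 [100.  100.3 100.9];20 33 [100.3 100.5 100.9];23 31 [ 99.8 100.4 100.8];26 33 [ 99.8 100.2 100.9];29 30 [100.2 100.5 101. ];32 34 [ 99.9 100.4 100.9];35 203 [104.3 112.5 118.8];38 76 [120.8 121.3 122. ];41 74 [120.9 121.4 121.9];44 68 [120.9 121.4 121.9];47 73 [120.9 121.5 122.1];50 75 [120.9 121.3 121.9];53 70 [120.9 121.5 122. ];56 72 [120.7 121.3 121.9];59 70 [121.  121.5 122. ];[ 0.60725005 -0.19104165  0.16774544] [-0.19799616 -0.23574873 -2.59883804] 0.022648060662447112
foot rail 0.09977528192615243 -55.44898899873599 134.24543849321242
```

View pics/w6.png

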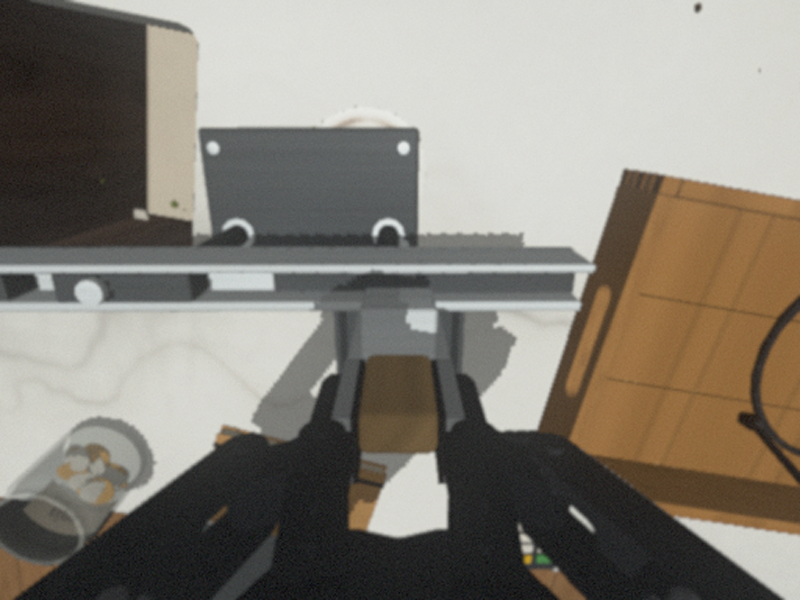

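View pics/s6.png

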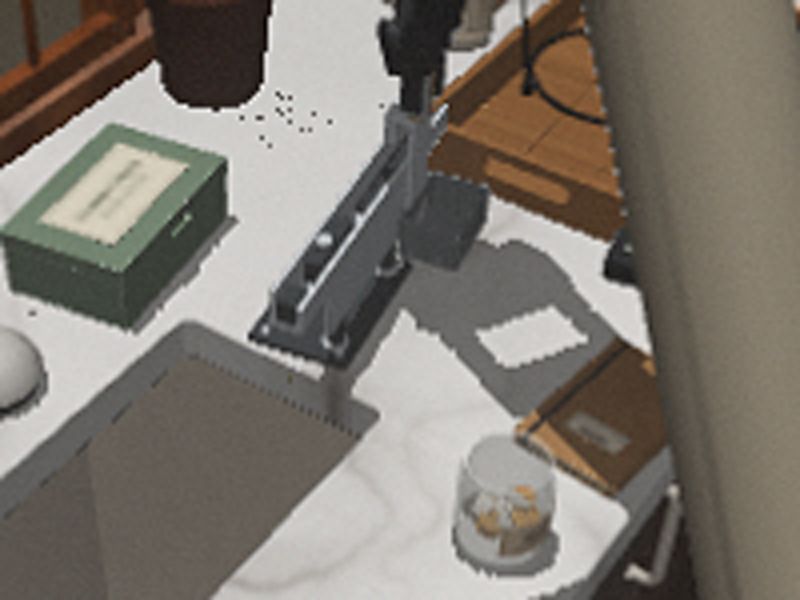

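Call:
{"op": "send_rows", "data": {"targets": [[0,0,0.12,0,0,0,15],[0,0,0.24,0,0,0,15],[0,0,0.27,0,0,0,15],[0,0,0.3,0,0,0,15],[0,0,0.33,0,0,0,15]]}}

```text
time_s: 8.4
position: [0.6072, -0.191, 0.1507]
tool_rot: [[0.984, 0.177, 0.0], [0.177, -0.984, -0.0], [0.0, 0.0, -1.0]]
ft_force: [-0.1, 0.8, -2.8]
grip_width: 0.023
```

Call:
{"op": "send_rows", "data": {"targets": [[0,0,0.03,0,0,0,15],[0,0,0.06,0,0,0,15],[0,0,0.09,0,0,0,15],[0,0,0.12,0,0,0,15]]}}

```text
time_s: 8.9
position: [0.6071, -0.191, 0.1446]
tool_rot: [[0.984, 0.177, -0.0], [0.177, -0.984, -0.0], [-0.0, 0.0, -1.0]]
ft_force: [-0.3, 0.7, -2.2]
grip_width: 0.0229
```

Call:
{"op": "send_rows", "data": {"targets": [[0,0,0.03,0,0,0,15],[0,0,0.05,0,0,0,15]]}}

```text
time_s: 9.15
position: [0.6071, -0.1909, 0.142]
tool_rot: [[0.984, 0.177, -0.0], [0.177, -0.984, 0.0], [-0.0, -0.0, -1.0]]
ft_force: [0.5, 0.6, -2.5]
grip_width: 0.0225
```

Call:
{"op": "send_rows", "data": {"targets": [[0,0,0.025,0,0,0,15],[0,0,0.04,0,0,0,15]]}}

```text
time_s: 9.4
position: [0.6071, -0.191, 0.1401]
tool_rot: [[0.984, 0.177, -0.0], [0.177, -0.984, 0.0], [-0.0, -0.0, -1.0]]
ft_force: [0.4, 0.5, -3.0]
grip_width: 0.0228
```

Call:
{"op": "send_rows", "data": {"targets": [[0,0,0.02,0,0,0,15]]}}

```text
time_s: 9.52
position: [0.6071, -0.191, 0.1391]
tool_rot: [[0.984, 0.177, 0.0], [0.177, -0.984, -0.0], [0.0, 0.0, -1.0]]
ft_force: [-0.2, 0.3, -1.7]
grip_width: 0.0229
```

Call:
{"op": "send_rows", "data": {"targets": [[0,0,0.02,0,0,0,15]]}}

```text
time_s: 9.65
position: [0.6071, -0.1909, 0.1383]
tool_rot: [[0.984, 0.177, 0.0], [0.177, -0.984, -0.0], [0.0, 0.0, -1.0]]
ft_force: [-1.3, 0.2, 1.9]
grip_width: 0.0233
```

Call:
{"op": "send_rows", "data": {"targets": [[0,0,0,0,0,0,15],[0,0,0,0,0,0,15]]}}

```text
time_s: 9.9
position: [0.6071, -0.191, 0.1384]
tool_rot: [[0.984, 0.177, 0.0], [0.177, -0.984, -0.0], [0.0, 0.0, -1.0]]
ft_force: [-2.3, 1.6, 0.9]
grip_width: 0.0229
```

```bash
cat > fs.py <<'E'
from h import *
s=status.observe(); c,sn=np.cos(np.radians(10.2)),np.sin(np.radians(10.2)); d=s['position'][:2]-np.array([.617,-.134]); F=s['ft_force']
print('t',s['time_s'],'foot rail',np.round([(c*d[0]+sn*d[1]+.0196)*1e3,(-sn*d[0]+c*d[1]-.001)*1e3,s['position'][2]*1e3-33.5],1),'F rail',np.round([c*F[0]+sn*F[1],-sn*F[0]+c*F[1],F[2]],1),'M',np.round(s['wrist_torque'],2),s['grip_width'])
E
python3 fs.py; python3 look.py w7 hook_tray; python3 held.py w7
```

```text
t 9.9 foot rail [ -0.2 -55.3 104.9] F rail [-1.9  2.   0.9] M [0.05 0.15 0.04] 0.02289637244315801
[ 0.6071436  -0.19096847  0.1383773 ] [ 0.60713202 -0.19093632  0.13837809] 9.95 0.16000007757418236
hook_tray [(0.62, [213.0, 188.0, 299.0, 290.0])]
4073 [ -24.7   -1.1 -117.3] [ 0.03  0.18 -0.24] 0.0002607102946770249 0.000544386619921543
 foot in TCP-upright frame mm [ 19.5  -1.4 -33.5]
4073 [ -24.7   -1.3 -117.4] [-0.51  0.18  0.12] 0.00026389531976744006 0.0005473670085991971
 foot in TCP-upright frame mm [ 19.5  -0.4 -33.5]
bridge top 1535 [[31.4, -13.5, 108.6], [40.4, -0.6, 109.9], [49.0, 12.6, 111.1]]
```

View pics/w7.png

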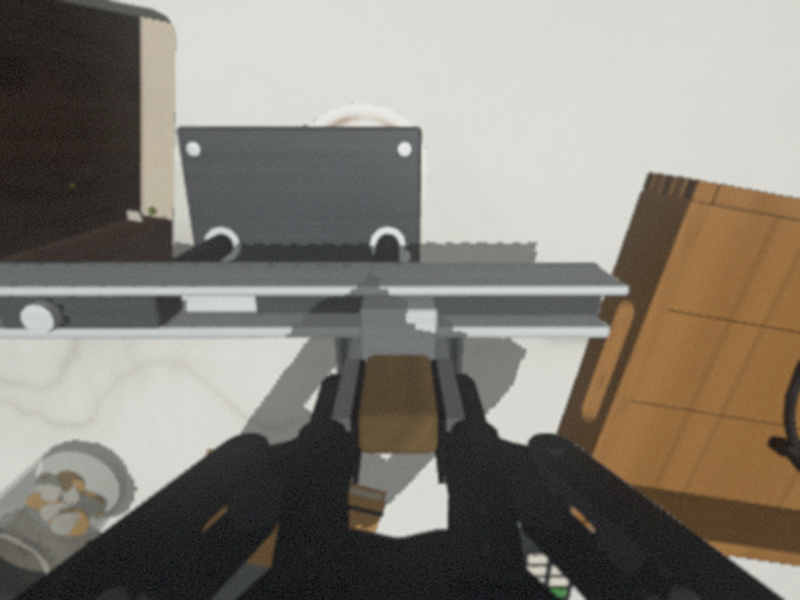

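Call:
{"op": "send_rows", "data": {"targets": [[0,-0.037,0,0,0,0,15],[0,-0.074,0,0,0,0,15],[0,-0.111,0,0,0,0,15],[0,-0.148,0,0,0,0,15],[0,-0.185,0,0,0,0,15]]}}

```text
time_s: 10.62
position: [0.6055, -0.1818, 0.1382]
tool_rot: [[0.984, 0.177, 0.0], [0.177, -0.984, -0.0], [0.0, 0.0, -1.0]]
ft_force: [-0.5, -1.5, 2.1]
grip_width: 0.0227
```

```bash
python3 fs.py
```

```text
t 10.625 foot rail [ -0.2 -46.  104.7] F rail [-0.8 -1.4  2.1] M [-0.4  -0.21 -0.03] 0.022700473872440965
```

Call:
{"op": "send_rows", "data": {"targets": [[0,-0.037,0,0,0,0,15],[0,-0.074,0,0,0,0,15],[0,-0.111,0,0,0,0,15],[0,-0.148,0,0,0,0,15],[0,-0.185,0,0,0,0,15]]}}

```text
time_s: 11.25
position: [0.6038, -0.1726, 0.1382]
tool_rot: [[0.984, 0.177, 0.0], [0.177, -0.984, -0.0], [0.0, 0.0, -1.0]]
ft_force: [0.2, -1.6, 1.4]
grip_width: 0.0228
```

Call:
{"op": "send_rows", "data": {"targets": [[0,-0.037,0,0,0,0,15],[0,-0.074,0,0,0,0,15],[0,-0.111,0,0,0,0,15],[0,-0.148,0,0,0,0,15],[0,-0.185,0,0,0,0,15]]}}

```text
time_s: 11.88
position: [0.6022, -0.1635, 0.1381]
tool_rot: [[0.984, 0.177, 0.0], [0.177, -0.984, 0.0], [0.0, -0.0, -1.0]]
ft_force: [1.2, -2.1, 1.9]
grip_width: 0.0229
```

Call:
{"op": "send_rows", "data": {"targets": [[0,-0.037,0,0,0,0,15],[0,-0.074,0,0,0,0,15],[0,-0.111,0,0,0,0,15],[0,-0.148,0,0,0,0,15],[0,-0.185,0,0,0,0,15]]}}

```text
time_s: 12.5
position: [0.6005, -0.1544, 0.1381]
tool_rot: [[0.984, 0.177, -0.0], [0.177, -0.984, 0.0], [-0.0, -0.0, -1.0]]
ft_force: [-0.1, -2.0, 0.4]
grip_width: 0.023
```

```bash
python3 fs.py
```

```text
t 12.5 foot rail [ -0.2 -18.1 104.6] F rail [-0.5 -2.   0.4] M [-0.33 -0.1  -0.05] 0.022992641001505144
```

Call:
{"op": "send_rows", "data": {"targets": [[0,-0.037,0,0,0,0,15],[0,-0.074,0,0,0,0,15],[0,-0.111,0,0,0,0,15],[0,-0.148,0,0,0,0,15],[0,-0.185,0,0,0,0,15]]}}

```text
time_s: 13.12
position: [0.5989, -0.1453, 0.1381]
tool_rot: [[0.984, 0.177, -0.0], [0.177, -0.984, 0.0], [-0.0, -0.0, -1.0]]
ft_force: [1.3, -1.7, 0.4]
grip_width: 0.023
```

Call:
{"op": "send_rows", "data": {"targets": [[0,-0.037,0,0,0,0,15],[0,-0.074,0,0,0,0,15],[0,-0.111,0,0,0,0,15],[0,-0.148,0,0,0,0,15],[0,-0.185,0,0,0,0,15]]}}

```text
time_s: 13.75
position: [0.5972, -0.1362, 0.1381]
tool_rot: [[0.984, 0.177, -0.0], [0.177, -0.984, 0.0], [-0.0, -0.0, -1.0]]
ft_force: [-0.6, -0.7, 1.2]
grip_width: 0.0231
```

Call:
{"op": "send_rows", "data": {"targets": [[0,-0.037,0,0,0,0,15],[0,-0.074,0,0,0,0,15],[0,-0.111,0,0,0,0,15],[0,-0.148,0,0,0,0,15],[0,-0.185,0,0,0,0,15]]}}

```text
time_s: 14.38
position: [0.5956, -0.1271, 0.1381]
tool_rot: [[0.984, 0.177, -0.0], [0.177, -0.984, 0.0], [-0.0, -0.0, -1.0]]
ft_force: [-0.0, -1.9, -0.2]
grip_width: 0.0231
```

```bash
python3 fs.py
```

```text
t 14.375 foot rail [ -0.2   9.6 104.6] F rail [-0.4 -1.9 -0.2] M [-0.27 -0.14 -0.04] 0.023129146688605103
```

Call:
{"op": "send_rows", "data": {"targets": [[0,-0.025,0,0,0,0,15],[0,-0.05,0,0,0,0,15],[0,-0.075,0,0,0,0,15],[0,-0.1,0,0,0,0,15],[0,-0.125,0,0,0,0,15]]}}

```text
time_s: 15.0
position: [0.5945, -0.121, 0.1381]
tool_rot: [[0.984, 0.177, -0.0], [0.177, -0.984, 0.0], [-0.0, -0.0, -1.0]]
ft_force: [1.2, -1.0, -1.2]
grip_width: 0.0229
```

Call:
{"op": "send_rows", "data": {"targets": [[0,-0.02,0,0,0,0,15],[0,-0.04,0,0,0,0,15]]}}

```text
time_s: 15.25
position: [0.5941, -0.119, 0.1381]
tool_rot: [[0.984, 0.177, -0.0], [0.177, -0.984, 0.0], [-0.0, -0.0, -1.0]]
ft_force: [0.4, 0.8, -1.9]
grip_width: 0.023
```

Call:
{"op": "send_rows", "data": {"targets": [[0,-0.02,0,0,0,0,15]]}}

```text
time_s: 15.38
position: [0.5937, -0.1178, 0.1378]
tool_rot: [[0.984, 0.177, -0.001], [0.177, -0.984, 0.001], [-0.001, -0.001, -1.0]]
ft_force: [0.4, -0.4, -1.6]
grip_width: 0.0233
```

```bash
python3 fs.py
```

```text
t 15.375 foot rail [ -0.4  19.1 104.3] F rail [ 0.3 -0.4 -1.6] M [-0.04 -0.05 -0.  ] 0.023270629885688846
```

Call:
{"op": "send_rows", "data": {"targets": [[0,-0.02,0,0,0,0,15]]}}

```text
time_s: 15.5
position: [0.5936, -0.1169, 0.1378]
tool_rot: [[0.984, 0.177, -0.001], [0.177, -0.984, 0.001], [-0.001, -0.001, -1.0]]
ft_force: [-0.3, 0.1, -1.9]
grip_width: 0.0227
```

Call:
{"op": "send_rows", "data": {"targets": [[0,-0.015,0,0,0,0,15]]}}

```text
time_s: 15.62
position: [0.5936, -0.1162, 0.138]
tool_rot: [[0.984, 0.177, -0.0], [0.177, -0.984, 0.0], [-0.0, -0.0, -1.0]]
ft_force: [-0.1, 0.4, -2.1]
grip_width: 0.0227
```

```bash
python3 fs.py
```

```text
t 15.625 foot rail [ -0.3  20.6 104.5] F rail [-0.1  0.4 -2.1] M [-0.05  0.01  0.05] 0.022717537076461528
```

Call:
{"op": "send_rows", "data": {"targets": [[0,-0.012,0,0,0,0,15]]}}

```text
time_s: 15.75
position: [0.5936, -0.1157, 0.1381]
tool_rot: [[0.984, 0.177, -0.0], [0.177, -0.984, 0.0], [-0.0, -0.0, -1.0]]
ft_force: [-0.4, -0.5, -1.9]
grip_width: 0.0228
```

Call:
{"op": "send_rows", "data": {"targets": [[0,-0.012,0,0,0,0,15]]}}

```text
time_s: 15.88
position: [0.5935, -0.1152, 0.1381]
tool_rot: [[0.984, 0.177, -0.0], [0.177, -0.984, 0.0], [-0.0, -0.0, -1.0]]
ft_force: [-0.4, 0.0, -1.5]
grip_width: 0.0228
```

```bash
python3 fs.py
```

```text
t 15.875 foot rail [ -0.2  21.7 104.6] F rail [-0.4  0.1 -1.5] M [ 0.01 -0.    0.03] 0.022833108031038506
```

Call:
{"op": "send_rows", "data": {"targets": [[0,-0.012,0,0,0,0,15]]}}

```text
time_s: 16.0
position: [0.5934, -0.1149, 0.1382]
tool_rot: [[0.984, 0.177, 0.0], [0.177, -0.984, -0.001], [0.0, 0.001, -1.0]]
ft_force: [-0.3, -2.9, -2.6]
grip_width: 0.0229
```

Call:
{"op": "send_rows", "data": {"targets": [[0,-0.012,0,0,0,0,15]]}}

```text
time_s: 16.12
position: [0.5934, -0.1147, 0.1383]
tool_rot: [[0.984, 0.177, 0.0], [0.177, -0.984, -0.002], [0.0, 0.002, -1.0]]
ft_force: [0.1, -5.2, -2.6]
grip_width: 0.0227
```

```bash
python3 fs.py
```

```text
t 16.125 foot rail [ -0.2  22.1 104.8] F rail [-0.8 -5.1 -2.6] M [-1.04 -0.08 -0.06] 0.022722730863444254
```

Call:
{"op": "send_rows", "data": {"targets": [[0,0.02,0,0,0,0,15],[0,0.045,0,0,0,0,15],[0,0.045,0,0,0,0,15]]}}

```text
time_s: 16.5
position: [0.5937, -0.1161, 0.1381]
tool_rot: [[0.984, 0.177, -0.0], [0.177, -0.984, 0.0], [-0.0, -0.0, -1.0]]
ft_force: [0.0, -0.6, -1.9]
grip_width: 0.0225
```

```bash
python3 fs.py; python3 look.py w8 hook_tray; python3 held.py w8
```

```text
t 16.5 foot rail [ -0.2  20.8 104.6] F rail [-0.1 -0.6 -1.9] M [-0.01  0.03 -0.03] 0.0224756808765399
[ 0.59366814 -0.11609158  0.13809799] [ 0.59366384 -0.1160483   0.13811219] 16.55 0.08851730810801908
hook_tray [(0.55, [215.0, 189.0, 297.0, 291.0]), (0.31, [60.0, 285.0, 134.0, 344.0])]
4076 [ -25.1   -1.2 -117.3] [-0.04  0.33  0.03] 0.000271423153915735 0.0005788942277220373
 foot in TCP-upright frame mm [ 19.4  -1.1 -33.5]
4076 [ -25.    -1.3 -117.3] [-0.39  0.32  0.3 ] 0.0002753470963304458 0.0005708155590258834
 foot in TCP-upright frame mm [ 19.4  -0.4 -33.5]
bridge top 1535 [[31.4, -13.4, 108.6], [40.4, -0.5, 109.9], [49.0, 12.7, 111.2]]
```

View pics/w8.png

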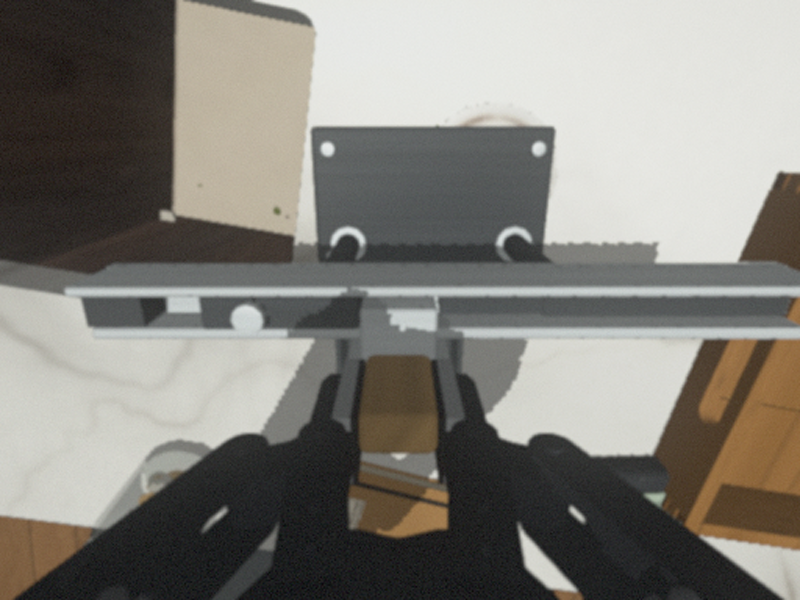

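Call:
{"op": "send_rows", "data": {"targets": [[0,0,0.02,0,0,0,15],[0,0,0.04,0,0,0,15]]}}

```text
time_s: 16.85
position: [0.5937, -0.1162, 0.136]
tool_rot: [[0.984, 0.177, -0.0], [0.177, -0.984, 0.0], [-0.0, -0.0, -1.0]]
ft_force: [0.6, -0.4, -2.5]
grip_width: 0.0228
```

Call:
{"op": "send_rows", "data": {"targets": [[0,0,0.02,0,0,0,15],[0,0,0.04,0,0,0,15]]}}

```text
time_s: 17.1
position: [0.5937, -0.1162, 0.134]
tool_rot: [[0.984, 0.177, -0.0], [0.177, -0.984, 0.0], [-0.0, -0.0, -1.0]]
ft_force: [0.5, 0.5, -2.9]
grip_width: 0.0229
```

Call:
{"op": "send_rows", "data": {"targets": [[0,0,0.015,0,0,0,15]]}}

```text
time_s: 17.23
position: [0.5937, -0.1162, 0.1335]
tool_rot: [[0.984, 0.177, 0.0], [0.177, -0.984, -0.0], [0.0, 0.0, -1.0]]
ft_force: [-0.9, 0.4, 1.0]
grip_width: 0.0228
```

```bash
python3 fs.py
```

```text
t 17.225 foot rail [ -0.2  20.6 100. ] F rail [-0.8  0.5  1. ] M [ 0.09  0.21 -0.01] 0.022847485521797807
```

Call:
{"op": "send_rows", "data": {"targets": [[0,0,0,0,0,0,21],[0,0,0,0,0,0,24],[0,0,0,0,0,0,26],[0,0,0,0,0,0,28],[0,0,0,0,0,0,30]], "grip_force": 20}}

```text
time_s: 17.85
position: [0.5937, -0.1163, 0.1334]
tool_rot: [[0.984, 0.177, 0.0], [0.177, -0.984, -0.0], [0.0, 0.0, -1.0]]
ft_force: [0.2, -0.3, -0.7]
grip_width: 0.0298
```

```bash
python3 fs.py; python3 look.py w9 hook_tray; python3 held.py w9
```

```text
t 17.85 foot rail [-0.1 20.6 99.9] F rail [ 0.2 -0.4 -0.7] M [-0.02  0.01 -0.03] 0.029774225170169245
[ 0.59374588 -0.11625568  0.13344959] [ 0.59371977 -0.11625953  0.13343659] 17.9 0.0936269437414576
hook_tray [(0.83, [215.0, 193.0, 294.0, 302.0])]
4691 [ -16.4   -0.6 -121.4] [ 0.14 -6.25  0.01] 0.00031255108591649386 0.0005990522165683753
 foot in TCP-upright frame mm [ 18.2  -0.8 -33.1]
4691 [ -14.9   -0.7 -118.1] [-0.46 -1.22  0.19] 0.0006961435064220395 0.001766753978562267
 foot in TCP-upright frame mm [ 27.3   0.1 -33.2]
bridge top 1536 [[15.4, -14.0, 108.4], [28.6, -1.1, 109.9], [37.8, 12.3, 111.4]]
```

View pics/w9.png

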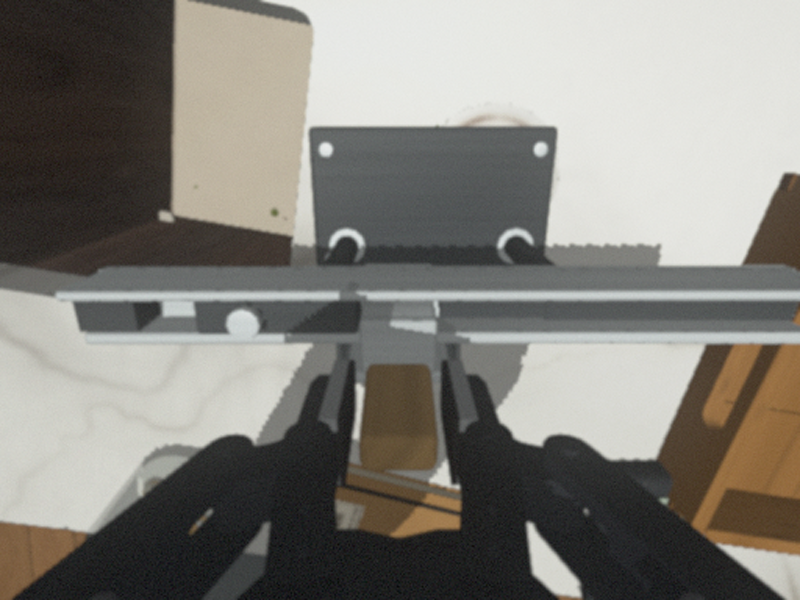

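Call:
{"op": "send_rows", "data": {"targets": [[0,0,0,0,0,0,50],[0,0,0,0,0,0,50],[0,0,-0.1,0,0,0,50],[0,0,-0.5,0,0,0,50],[0,0,-1.2,0,0,0,50]]}}

```text
time_s: 18.58
position: [0.5933, -0.1161, 0.1935]
tool_rot: [[0.984, 0.177, -0.002], [0.177, -0.984, 0.001], [-0.002, -0.001, -1.0]]
ft_force: [-0.1, -0.1, 0.6]
grip_width: 0.0499
```

Call:
{"op": "send_rows", "data": {"targets": [[0,0,-1,0,0,0,50],[0,0,-2,0,0,0,50],[-0.8,0,-2.6,0,0,0,50],[-1.6,0,-2.6,0,0,0,50],[-1.6,0,-2.6,0,0,0,50]]}}

```text
time_s: 19.2
position: [0.5133, -0.1305, 0.3248]
tool_rot: [[0.984, 0.175, 0.002], [0.175, -0.984, -0.001], [0.001, 0.001, -1.0]]
ft_force: [0.8, 0.1, 0.8]
grip_width: 0.05
```

```bash
python3 look.py w10 hook_tray rail; python3 - <<'E'
from rf import *
from scipy.spatial.transform import Rotation as R
P,uv=wl("w10","hook_tray"); P=P[P[:,2]>.005]
def loc(p): return (P-p[:3])@R.from_rotvec(p[3:]).as_matrix()
f=lambda p: np.min([np.abs(boxsd(loc(p),b)) for b in TRAY],axis=0)
c,s=np.cos(np.radians(10.2)),np.sin(np.radians(10.2)); Rz=np.array([[c,-s,0],[s,c,0],[0,0,1]])
o=np.array([.617,-.134,0])+Rz@np.array([-.037,.021,.014]); rv=(R.from_matrix(Rz)*R.from_rotvec([0,-.1,0])).as_rotvec()
r=least_squares(f,[*o,*rv],loss='soft_l1',f_scale=.001,x_scale=[.01,.01,.01,.1,.1,.1],diff_step=1e-3); p=r.x
M=R.from_rotvec(p[3:]).as_matrix(); foot=M@np.array([.044,0,.084])+p[:3]
print(len(P),np.median(f(p)),np.percentile(f(p),80),'foot in rail',np.round(Rz.T@(foot-np.array([.617,-.134,0]))*1e3,1),'tilt euler zyx',np.round((R.from_matrix(Rz.T@M)).as_euler('zyx',degrees=True),2))
for n in ("scene","top"):
    im,d=vision.get_image(n); cv2.imwrite(f"pics/{n}10.png",im[:,:,::-1])
    for l in ("tip_jar","tumbler","stapler"):
        r=vision.masks_of(n,l)
        if r and n=="scene":
            P,_=cloud(cam(n),d,r[0]['pixels']); print(n,l,round(r[0]['p'],2),np.round(np.median(P,0),3))
    if n=="scene": cv2.imwrite("pics/s10.png",cv2.resize(im[80:230,180:380,::-1],(800,600),interpolation=cv2.INTER_CUBIC))
E
python3 fs.py
```

```text
[ 0.51329669 -0.13049111  0.32483182] [ 0.51443908 -0.13047619  0.32430821] 19.25 3.1855383329533966
hook_tray [(0.61, [228.0, 64.0, 284.0, 120.0])]
rail [(0.66, [142.0, 22.0, 400.0, 84.0])]
2396 0.00040018129688402203 0.0008649255716011231 foot in rail [ -1.9  20.9 100.5] tilt euler zyx [ 0.05 -6.03  0.07]
scene tip_jar 0.62 [0.402 0.029 0.052]
scene tumbler 0.88 [0.612 0.399 0.041]
scene stapler 0.71 [0.418 0.435 0.037]
t 19.75 foot rail [-80.   20.6 289.7] F rail [-0.8  0.3  0.2] M [-0.04  0.01 -0.01] 0.04956257502368956
```

View pics/w10.png

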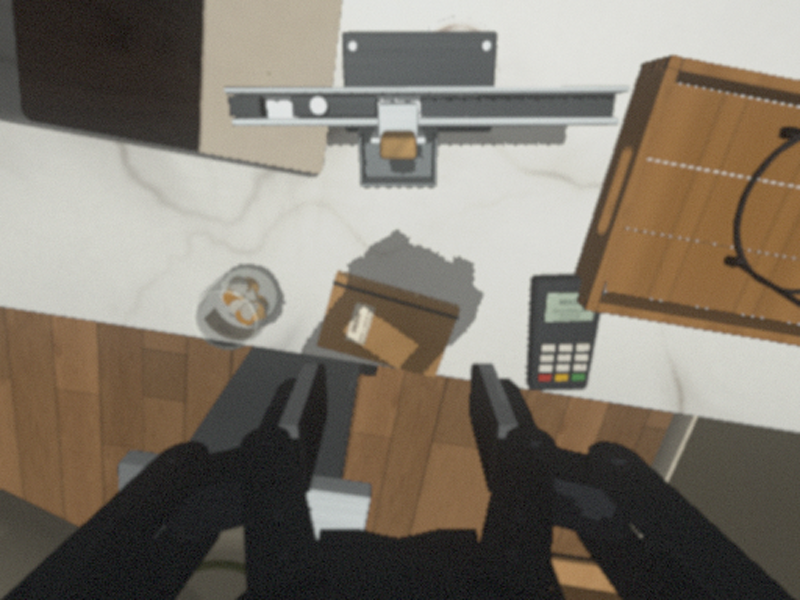

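View pics/s10.png

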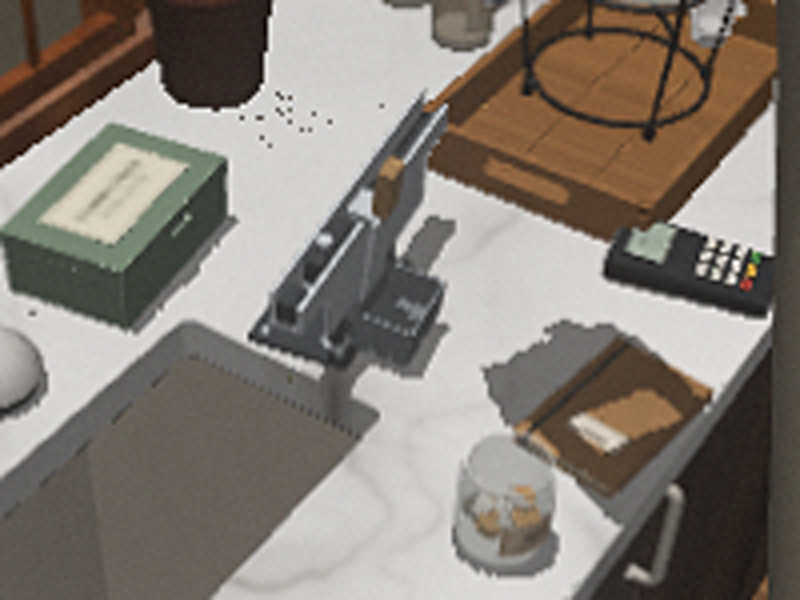

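Call:
{"op": "send_rows", "data": {"targets": [[0,0,0,0,0,0,50],[0,0,0,0,0,0,50]]}}

```text
time_s: 20.0
position: [0.515, -0.1304, 0.3234]
tool_rot: [[0.984, 0.177, -0.0], [0.177, -0.984, 0.0], [-0.0, -0.0, -1.0]]
ft_force: [0.2, -0.2, -0.1]
grip_width: 0.05
```

```bash
python3 -c "
from rig import env; print(env.close_job())"
```

```text
the job is handed in; nothing more can be done
None
```

The tray is hung in the pocket in front of the stop, and the job was handed in at about 20 s.

**What I did:** I gripped the tray by its wooden grip and lifted its hook over the lip. I set it on the runway with about 4 N, roughly 55 mm right of the rail's middle. I slid it left at 15 mm/s or less and felt the stop at about 5 N. Then I backed off about 1.3 mm, lowered it until it touched the pocket floor, released it and withdrew.

**Last checks:**
- **Tray position:** The last wrist-camera fit puts the foot at rail (-1.9, 20.9, 100.5) mm. That is on the pocket floor (z 100), about 1 mm short of the stop.
- **Lean:** The tray was upright to within about 0.4° while held. After release it leans 6° (0.105 rad), about the 0.1 rad lean against the apron that the task allows for.
- **Bystanders:** The scene camera shows the jar, glass and stapler where they were, to within about 1 mm.
- **Forces:** Every reading taken stayed under about 6 N. Force is only reported at the end of each move, so brief peaks in between would not show.

**Disagreement:** The first camera estimates of the rail disagreed by up to 4 mm in position and nearly 2° in angle. I used the close wrist-camera measurement, and the touches on the runway, stop and pocket floor agreed with it.

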